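# Shut and lock the loaded shield box

### The arm

A 6-joint arm with a two-finger parallel gripper is mounted at the origin on the work surface. World frame = base frame: x ahead of the robot, y to its left, z up, the work surface at z = 0. Lengths are in mm, angles in rad, forces in N, time in s.
With the tool pointing down it reaches from about 300 to 775 mm from the base axis. Payload 14.6 kg.
Tool frame: the origin (TCP) lies between the finger pads; the fingertips stand 17 mm ahead of it and the grasp point (between the pads) lies 2 mm behind it; z points along the fingers, y is the line along which they close (so a half turn about z gives the same grasp; the last joint's range is limited). The gripper opens to 94 mm and grips with 3 to 60 N. Pads are 16 mm wide; open, the fingers measure 119 mm over their backs; the gripper's body (75 mm by 177 mm) begins 78 mm behind the grasp point.
Start: joints at [1.219, 0.3, 1.521, -0, 1.321, -0.067], TCP at [154.529, 527.835, 222.446] pointing down, gripper open.
Joint ranges: [-3.03, 3.03], [-0.79, 2.21], [0.23, 2.52], [-1.04, 4.18], [0, 3.07], [-2.55, 2.55]. Speed limits (rad/s): [2.22, 2.22, 2.57, 3.14, 3.14, 3.14].

### API

Orientations are given as a rotation vector (axis times angle).
In Python, from workcell import sense, vision, ticket gives the robot as it stands.
- The arm moves only by the tool play_rows, never from a script. Its argument "commands" is a list of rows, each an object with "delta_pos": the shift along the tool's x, y, z normalised to -1 to 1, where 1 is 600 mm, a list of three; "delta_rot": the turn, a rotation vector about the tool's x, y, z normalised to -1 to 1, where 1 is pi/2 rad, a list of three. In form: [{"delta_pos": [x, y, z], "delta_rot": [ax, ay, az]}, ...]. A call has 1 to 20 rows; each row is the pose to reach, as a shift and turn from the pose commanded when the call began, along the tool's axes at that moment; what a row does not reach only later rows make up. A row lasts 1/8 s, in which the tool goes at most 62.5 mm and 10.7 degrees, less where a joint would pass 70% of its speed; a pose out of reach is approached as far as the arm can. A call with a number of a shift or a turn outside -1 to 1 is refused whole. A call with a gripper value outside its range is refused whole. "gripper" is the opening, from 0 (shut) to 1 (fully open), set as the call begins (left out, the last holds). The fingers move at their own pace and stop on an object; "newtons" is the grip in N (left out, the last holds). Time passes only in rows, so rows that repeat a pose let the fingers close. It gives the time, the measured TCP pose, the force, the opening and the grip force at its end, in the units of the state.
- sense(): the state, without advancing time (a new reading comes with each control period).
- vision.read_camera(name): name is "scene" or "top"; returns the picture (480x640x3 uint8, red, green, blue); there is no depth.
- vision.get_calibration(name): a dict with "K" (3x3 intrinsics, pixels), "origin" and "orientation" of the camera in the world. Camera axes: x right, y up, looking along -z (the intrinsics and any distortion apply to the point x, -y, -z); pixel columns grow to the right and rows downward; lengths in mm; the calibration is good to about 2 mm. A picture is of the moment at which its call begins. get_calibration takes no time and is no camera call.
- ticket.hand_in(): hands the job in; it is judged then, once.
Trained networks look in the newest picture that a camera, given by its name, has taken for a name from the list of things; names that differ only in an ending like _2 or _b are one class to them, and where a whole thing is asked for, a point or a joint stands for the part that bears it (a point fixed in the world has none). Each returns a list of dicts, best first, with "score" (0 to 1); they miss things now and then, are a little off and sometimes report something else, mostly with a low value. They report only what shows in the picture. A call takes as long as a camera call. They do not tell look-alikes from the thing itself.
- vision.look_for(target, camera): "pixel" ([row, column] in pixels, amid what is visible of it).
- vision.masks_of(target, camera): "region" (480x640 bool, what is visible of it) and "pixel" ([row, column] in pixels, amid what is visible of it).
The state is a dict: "clock": time; "joint_positions": joint angles; "joint_vel": joint speeds; "joint_efforts": joint torques, N m; "eef_pos": TCP position; "tcp_rot": TCP orientation; "wrist_force": force on the tool from outside, world axes, zero at the start; "moment": the same for the moment, N m; "finger_gap": finger opening in mm; "gripper_force": force on a finger pad.
Only numpy, scipy, OpenCV 4.12 (cv2) and the standard library are available. Lean on these libraries where they do the work, as an engineer would, in place of code of your own. Each camera call takes 0.05 s, during which the arm holds its last target. There are 200 camera calls.

### The job

The module is loaded in the shielded test box, so close the box up: swing the lid down until it is fully shut, then fit the orange T-handle key fully down onto the brass square spindle of the latch and turn it clockwise until the red latch tongue has swung over the lid up to its stop. Leave the key standing on the spindle, let go, and leave the tin, the screwdriver and the blue bin where they are.

Things in the scene. Friction and masses are not known exactly. Their poses are not given: they have to be found in the camera images.
- box: shielded aluminium test box, fixed to the bench, open on top, 180 (own x) x 220 (own y) x 78 mm high; origin at the centre of its underside on the bench; its own +x axis points from the lid's hinge side to the latch side. A grey latch pillar 44 x 44 mm, 90 mm high, stands against its +x side, with its axis 118 mm from the origin
- lid (a joint): angle of the box's lid in rad: 0 shut (it lies flat on the rim), 1.57 standing upright; a mechanical stop at 0. The hinge is stiff (0.5 N m of friction), so the lid stays wherever it is left and must be pushed all the way, with about 3 to 8 N near its free edge
- lid_hinge (a point): point on the lid's hinge line (middle of its width, on the rim of the box's own -x side, 78 mm above the bench); the hinge line runs along the box's own y; axes as the box
- lid_edge (a point): middle of the lid's free edge, on its outer face. The lid is a plain plate, no handle, 184 mm long from hinge line to free edge, 220 mm wide, 10 mm thick, its inner face through the hinge line; shut, its outer face is 88 mm above the bench
- latch (a joint): angle in rad of the red latch tongue on the pillar: 0 parked along the pillar's side, it grows clockwise seen from above, stop at 1.57 where the tongue lies over the lid and points from the pillar to the hinge; friction 0.22 N m, stays where it is left
- latch_tip (a point): top of the outer end of the red tongue, 50 mm from the tongue's vertical axis, 99 mm above the bench; the tongue is 8 mm thick and 18 mm wide
- spindle_top (a point): centre of the top end of the upright brass square spindle on the latch axis, 122 mm above the bench: 12 x 12 mm, 23 mm long above the tongue, top 3 mm stepped to 9 x 9 mm. Axes as the box, NOT the square's: the spindle drives the tongue through 1.2 rad of free play, so its angle is unknown and must be felt or seen. Turning it within the play takes 0.07 N m
- key_center (a point): centre (half-way up) of the loose upright T-handle key, 48 mm tall, about 150 g: steel hub 30 x 30 x 30 mm with a 13.5 mm square bore, 20 mm deep, open below, parallel to the hub; on top an orange grip bar 70 (own x) x 14 (own y) x 18 mm high, its middle 15 mm above this point. Own z up. Fully fitted: 4 mm above spindle_top; not dropped on: 24 mm above
- tin_center (a point): centre of a loose tin 56 mm in diameter and 60 mm tall, a bystander
- driver: loose screwdriver lying on the bench, a bystander
- bin: loose blue open bin 100 x 140 x 60 mm, a bystander; origin at the centre of its underside
Things that resemble listed ones, but are neither listed nor needed, are in the scene too. There is more than one size of the part that bears key_center; the job needs the middle-sized.

How it is judged:
By the outcome, as a careful person would: the job done as asked, in the order asked, and still so for the second after the job is handed in, with the robot touching nothing.
It also fails if it takes over 72 s, if anything falls off the work surface, if the arm or the gripper's body presses on something with over 40 N, if the wrist force passes 120 N, or if a joint passes its speed limit or range.

## Working session

There is one attempt and no reset: what is moved stays moved. The work goes in short steps, Python scripts to look and compute and a tool call to move; the robot and the scene stay as the last step left them, time stands still between calls to the robot, and variables do not carry over. Pictures are saved under pics/ and viewed, at most 10 in all, crops included, and the job is handed in when it is done.

Besides the shell and the picture viewer there is one more tool, called by a JSON object that holds its "fn" and its "kwargs", one argument or row to a line. play_rows: Moves the arm, as the interface text tells. Scaled input: -1 to 1 covers 600 mm each way for a shift and pi/2 rad each way for a turn. Its arguments: {"type":"object","properties":{"commands":{"type":"array","items":{"type":"object","properties":{"delta_pos":{"type":"array","items":{"type":"number","minimum":-1,"maximum":1}},"delta_rot":{"type":"array","items":{"type":"number","minimum":-1,"maximum":1}}}}},"gripper":{"type":"number"},"newtons":{"type":"number"}},"required":["commands"]}

```bash
ls; mkdir -p pics; cat > h.py <<'E'
import numpy as np, cv2
from scipy.spatial.transform import Rotation as R
from workcell import sense, vision, ticket
def cal(n):
    c=vision.get_calibration(n); return c
def Rm(c):
    o=np.array(c["orientation"],float)
    return o if o.shape==(3,3) else R.from_rotvec(o).as_matrix() if o.size==3 else R.from_quat(o).as_matrix()
def proj(n,P):
    c=cal(n); q=(np.atleast_2d(P)-np.array(c["origin"]))@Rm(c); q=q*[1,-1,-1]
    u=q@np.array(c["K"]).T; return (u[:,:2]/u[:,2:])[:,::-1]  # row,col
def ray(n,px):
    c=cal(n); r,k=px; d=np.linalg.inv(np.array(c["K"]))@[k,r,1]; return np.array(c["origin"],float), Rm(c)@(d*[1,-1,-1])
def atz(n,px,z):
    o,d=ray(n,px); return o+d*(z-o[2])/d[2]
def snap(n,f):
    im=vision.read_camera(n); cv2.imwrite(f,im[:,:,::-1]); return im
E
python3 - <<'E'
from h import *
for n in("scene","top"):
    print(vision.get_calibration(n)); snap(n,f"pics/{n}0.png")
    for t in("box","lid","key_center","latch","spindle_top","tin_center","driver","bin"):
        print(n,t,[(np.round(d["pixel"]).tolist(),round(d["score"],2)) for d in vision.look_for(t,n)])
s=sense();print(s["tcp_rot"],s["clock"])
E
```

```text
pics
{'K': array([[504.08848097,   0.        , 313.25930955],
       [  0.        , 504.08848097, 238.25707552],
       [  0.        ,   0.        ,   1.        ]]), 'origin': array([1047.18117443, -376.87775043,  983.66782722]), 'orientation': array([0.58092769, 0.28446605, 0.84281832])}
scene box [([205.0, 355.0], 0.58)]
scene lid [([161.0, 376.0], 0.81), ([231.0, 300.0], 0.26)]
scene key_center [([289.0, 194.0], 0.68), ([344.0, 161.0], 0.64)]
scene latch [([229.0, 302.0], 0.68)]
scene spindle_top [([206.0, 355.0], 0.71)]
scene tin_center [([355.0, 234.0], 0.57)]
scene driver [([342.0, 106.0], 0.98), ([232.0, 303.0], 0.75)]
scene bin [([165.0, 431.0], 0.82)]
{'K': array([[565.39034791,   0.        , 324.45417461],
       [  0.        , 565.39034791, 251.02677603],
       [  0.        ,   0.        ,   1.        ]]), 'origin': array([ 266.93542337,   10.58559577, 1534.01126322]), 'orientation': array([ 0.15518161, -0.15486736, -1.53690604])}
top box [([266.0, 275.0], 0.77)]
top lid [([258.0, 240.0], 0.9), ([265.0, 320.0], 0.54)]
top key_center [([272.0, 459.0], 0.81), ([270.0, 397.0], 0.62), ([301.0, 418.0], 0.61)]
top latch [([266.0, 275.0], 0.6), ([266.0, 320.0], 0.59)]
top spindle_top [([264.0, 274.0], 0.61)]
top tin_center [([230.0, 423.0], 0.72)]
top driver [([308.0, 488.0], 0.87)]
top bin [([265.0, 170.0], 0.93), ([261.0, 239.0], 0.75)]
[-4.45933113e-01 -3.10977187e+00  4.21579309e-06] 0.9
```

View pics/scene0.png

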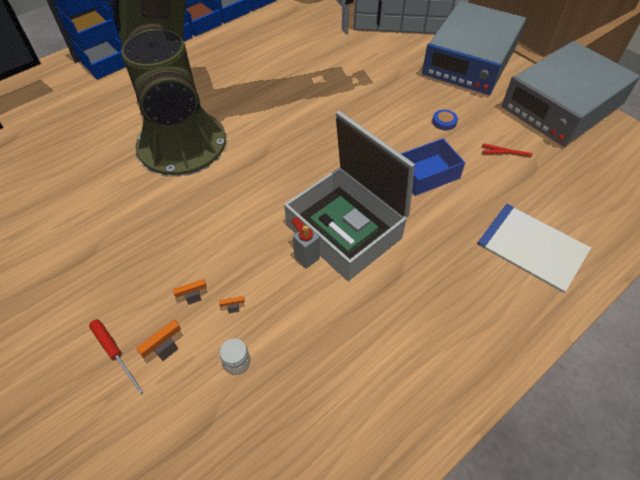

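View pics/top0.png

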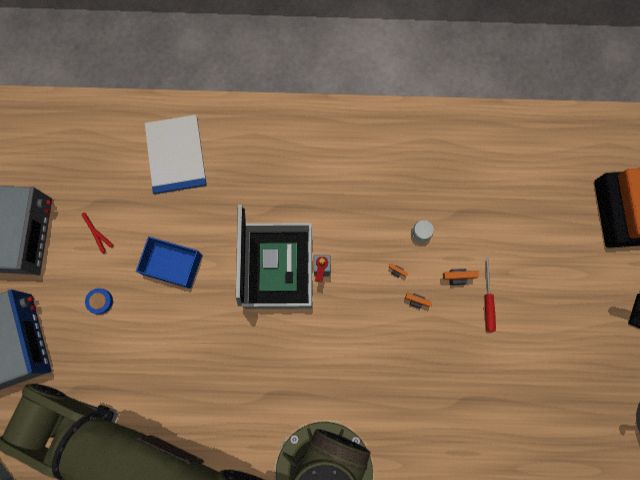

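The scene picture shows the box with its lid upright (hinge side far right), and the latch pillar at scene (235,303) and top (266,321). There are three T-keys: large at scene (340,160) / top (275,460), middle at scene (290,190) / top (301,418), and small at scene (302,232) / top (270,397). The middle one fits the "middle-sized" description. I'll confirm that in a crop and measure it.

```bash
cat > m.py <<'E'
from h import *
def keys(n,im):
    hsv=cv2.cvtColor(im,cv2.COLOR_RGB2HSV)
    m=((hsv[...,0]>7)&(hsv[...,0]<16)&(hsv[...,1]>215)&(hsv[...,2]>140)).astype(np.uint8)
    k,l,st,c=cv2.connectedComponentsWithStats(m)
    out=[]
    for i in range(1,k):
        if 25<st[i,4]<900:
            (cx,cy),wh,a=cv2.minAreaRect(np.argwhere(l==i)[:,::-1].astype(np.float32))
            pts=cv2.boxPoints(((cx,cy),wh,a)); out.append((st[i,4],c[i],pts))
    return out
E
python3 - <<'E'
from m import *
ims={n:cv2.imread(f"pics/{n}0.png")[:,:,::-1].copy() for n in("scene","top")}
for n in ims:
    for a,c,p in keys(n,ims[n]):
        w=np.array([atz(n,q[::-1],46)[:2] for q in p]); e1=w[1]-w[0];e2=w[2]-w[1]
        L=e1 if np.hypot(*e1)>np.hypot(*e2) else e2
        print(n,a,np.round(c),"ctr",np.round(atz(n,c[::-1],44)),"dims",np.round([np.hypot(*e1),np.hypot(*e2)]),"ang",round(np.arctan2(L[1],L[0])%np.pi,3))
def crop(im,r,c,h,w,k): return cv2.resize(im[r:r+h,c:c+w],None,fx=k,fy=k,interpolation=cv2.INTER_CUBIC)
A=crop(ims["scene"],275,130,85,130,3); B=crop(ims["top"],250,380,85,130,3)
C=crop(ims["scene"],205,270,65,65,5); D=crop(ims["top"],233,288,65,65,5)
out=np.zeros((255+325,780,3),np.uint8); out[:255,:390]=A;out[:255,390:]=B;out[255:,:325]=C;out[255:,390:715]=D
cv2.imwrite("pics/c1.png",out[:,:,::-1])
# box rim from mask
for q in [(224,313),(306,311),(305,241)]: print(q,np.round(atz("top",q,78)))
E
```

```text
scene 78 [188. 286.] ctr [ 441. -237.   44.] dims [65. 11.] ang 1.257
scene 177 [156. 337.] ctr [ 502. -350.   44.] dims [88. 17.] ang 1.65
(224, 313) [632.  47.  78.]
(306, 311) [414.  46.  78.]
(305, 241) [411. 226.  78.]
```

View pics/c1.png

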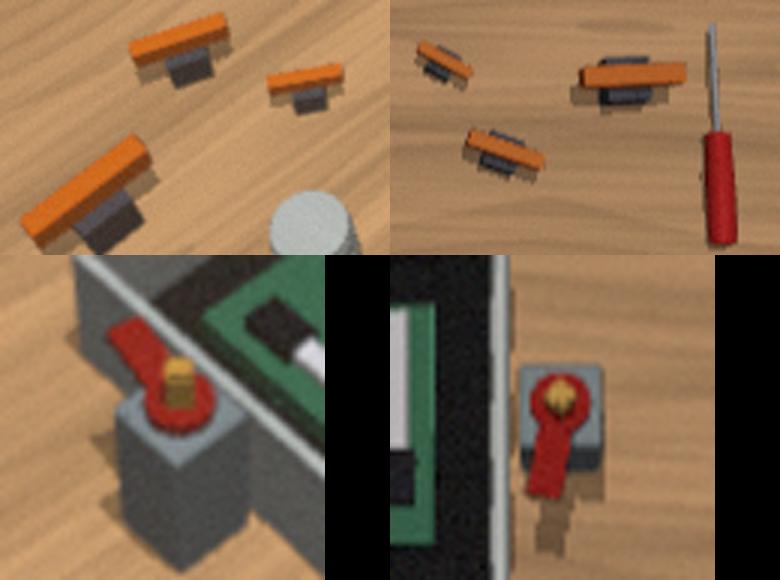

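The crop confirms it: the middle key of the three is at scene (290,190) / top (301,418), and the latch tongue is parked towards the robot. Next I'll compute the geometry and the lid push path.

```bash
cat >> h.py <<'E'
def psi(): # world angle of tool y
    M=R.from_rotvec(sense()["tcp_rot"]).as_matrix(); return np.arctan2(M[1,1],M[0,1])
def rows(targets, base=None):
    """targets: (x,y,z,psi) ; prints rows from the present pose"""
    s=sense(); p=np.array(s["eef_pos"]) if base is None else np.array(base[:3]); M=R.from_rotvec(s["tcp_rot"]).as_matrix()
    if base is not None:
        b=base[3]; M=np.array([[-np.sin(b),np.cos(b),0],[np.cos(b),np.sin(b),0],[0,0,-1]]); M[:,0]=np.cross(M[:,1],M[:,2])
    for x,y,z,a in targets:
        Y=np.array([np.cos(a),np.sin(a),0]);Z=np.array([0,0,-1.]);T=np.c_[np.cross(Y,Z),Y,Z]
        rv=R.from_matrix(M.T@T).as_rotvec()
        print(np.round(M.T@(np.array([x,y,z])-p)/600,4).tolist(),np.round(rv/(np.pi/2),4).tolist())
E
python3 - <<'E'
from h import *
f=lambda v:np.round(v,1).tolist()
print("key bar ends/ctr",f(atz("top",(250+150/3,380+115/3),48)),f(atz("top",(250+140/3-.0,380+77/3),48)),f(atz("top",(250+160/3,380+155/3),48)))
print("key scene ctr",f(atz("scene",(275+40/3,130+180/3),48)))
print("spindle top",f(atz("top",(261.6,321.6),122)),"scene",f(atz("scene",(205+105/5-.0,270+180/5),122)))
for q in[(206,238),(206,244),(303,237),(303,242)]: print("lid top",q,f(atz("top",q,262)))
for q in [(118,337),(165,413)]: print("lid scene",f(atz("scene",q,262)))
# grey rim left & lid hinge px
print("hinge px",proj("top",[[523,229,78],[523,229,262]]))
rows([(520,320,265,0)])
E
```

```text
key bar ends/ctr [440.8, -236.0, 48.0] [448.7, -202.6, 48.0] [433.0, -271.0, 48.0]
key scene ctr [450.6, -237.6, 48.0]
spindle top [522.9, 21.4, 122.0] scene [526.3, 24.3, 122.0]
lid top (206, 238) [623.6, 218.9, 262.0]
lid top (206, 244) [624.0, 205.0, 262.0]
lid top (303, 237) [397.4, 208.0, 262.0]
lid top (303, 242) [397.7, 196.7, 262.0]
lid scene [429.5, 193.4, 262.0]
lid scene [630.5, 215.7, 262.0]
hinge px [[262.33913054 242.27800287]
 [248.13320061 231.06668747]]
[-0.6819, -0.1613, -0.0709] [-0.0, -0.0, 0.8187]
```

{"fn": "play_rows", "kwargs": {
  "commands": [
    {"delta_pos": [-0.68,-0.16,-0.07],"delta_rot": [0,0,0.8187]},
    {"delta_pos": [-0.68,-0.16,-0.07],"delta_rot": [0,0,0.8187]},
    {"delta_pos": [-0.68,-0.16,-0.07],"delta_rot": [0,0,0.8187]},
    {"delta_pos": [-0.68,-0.16,-0.07],"delta_rot": [0,0,0.8187]},
    {"delta_pos": [-0.68,-0.16,-0.07],"delta_rot": [0,0,0.8187]},
    {"delta_pos": [-0.68,-0.16,-0.07],"delta_rot": [0,0,0.8187]},
    {"delta_pos": [-0.68,-0.16,-0.07],"delta_rot": [0,0,0.8187]},
    {"delta_pos": [-0.68,-0.16,-0.07],"delta_rot": [0,0,0.8187]},
    {"delta_pos": [-0.68,-0.16,-0.07],"delta_rot": [0,0,0.8187]},
    {"delta_pos": [-0.68,-0.16,-0.07],"delta_rot": [0,0,0.8187]}
  ],
  "gripper": 0
}}

```text
clock: 2.15
eef_pos: [518.2, 321.9, 264.5]
tcp_rot: [-2.219, -2.224, 0.0]
wrist_force: [-0.8, 0.1, 0.1]
finger_gap: 0.9
gripper_force: 0.0
```

```bash
python3 - <<'E'
from h import *
s=sense(); print(s["clock"],s["eef_pos"],psi(),s["finger_gap"],s["wrist_force"])
H=228
out=[]
for th in [1.35,1.2,1.05,.9,.75,.6,.45,.3,.2,.12,.06,.03,0.0]:
    r=168 
    y=H-r*np.cos(th)+10*np.sin(th)+8; z=78+r*np.sin(th)+10*np.cos(th)+17
    out.append((520,y,z,0)); print(th,round(y),round(z))
rows(out)
E
```

```text
2.15 [518.23100519 321.85414754 264.53917144] 0.002327747401128963 0.9084952166404275 [-0.75250083  0.11482474  0.09579054]
1.35 209 261
1.2 184 255
1.05 161 246
0.9 139 233
0.75 120 217
0.6 103 198
0.45 89 177
0.3 78 154
0.2 73 138
0.12 70 125
0.06 69 115
0.03 68 110
0.0 68 105
[-0.1882, 0.0025, 0.0057] [-0.0, -0.0, 0.0015]
[-0.229, 0.0024, 0.0155] [-0.0, -0.0, 0.0015]
[-0.268, 0.0023, 0.0314] [-0.0, -0.0, 0.0015]
[-0.3041, 0.0022, 0.0529] [-0.0, -0.0, 0.0015]
[-0.3366, 0.0022, 0.0795] [-0.0, -0.0, 0.0015]
[-0.3648, 0.0021, 0.1107] [-0.0, -0.0, 0.0015]
[-0.388, 0.0021, 0.1457] [-0.0, -0.0, 0.0015]
[-0.4057, 0.002, 0.1839] [-0.0, -0.0, 0.0015]
[-0.4142, 0.002, 0.2106] [-0.0, -0.0, 0.0015]
[-0.4191, 0.002, 0.2325] [-0.0, -0.0, 0.0015]
[-0.4216, 0.002, 0.2491] [-0.0, -0.0, 0.0015]
[-0.4225, 0.002, 0.2575] [-0.0, -0.0, 0.0015]
[-0.4231, 0.002, 0.2659] [-0.0, -0.0, 0.0015]
```

{"fn": "play_rows", "kwargs": {
  "commands": [
    {"delta_pos": [-0.08,0,0.003],"delta_rot": [0,0,0]},
    {"delta_pos": [-0.13,0,0.004],"delta_rot": [0,0,0]},
    {"delta_pos": [-0.16,0,0.005],"delta_rot": [0,0,0]},
    {"delta_pos": [-0.188,0,0.006],"delta_rot": [0,0,0]},
    {"delta_pos": [-0.21,0,0.01],"delta_rot": [0,0,0]},
    {"delta_pos": [-0.229,0,0.0155],"delta_rot": [0,0,0]},
    {"delta_pos": [-0.25,0,0.023],"delta_rot": [0,0,0]},
    {"delta_pos": [-0.268,0,0.031],"delta_rot": [0,0,0]},
    {"delta_pos": [-0.286,0,0.042],"delta_rot": [0,0,0]},
    {"delta_pos": [-0.304,0,0.053],"delta_rot": [0,0,0]},
    {"delta_pos": [-0.32,0,0.066],"delta_rot": [0,0,0]},
    {"delta_pos": [-0.337,0,0.08],"delta_rot": [0,0,0]},
    {"delta_pos": [-0.35,0,0.095],"delta_rot": [0,0,0]},
    {"delta_pos": [-0.365,0,0.111],"delta_rot": [0,0,0]},
    {"delta_pos": [-0.377,0,0.128],"delta_rot": [0,0,0]},
    {"delta_pos": [-0.388,0,0.146],"delta_rot": [0,0,0]},
    {"delta_pos": [-0.397,0,0.165],"delta_rot": [0,0,0]},
    {"delta_pos": [-0.406,0,0.184],"delta_rot": [0,0,0]},
    {"delta_pos": [-0.414,0,0.21],"delta_rot": [0,0,0]},
    {"delta_pos": [-0.419,0,0.232],"delta_rot": [0,0,0]}
  ]
}}

```text
clock: 4.65
eef_pos: [519.0, 69.3, 124.1]
tcp_rot: [-2.221, -2.221, 0.001]
wrist_force: [0.7, 0.7, 1.0]
finger_gap: 0.2
gripper_force: 0.7
```

{"fn": "play_rows", "kwargs": {
  "commands": [
    {"delta_pos": [0,0,0.01],"delta_rot": [0,0,0]},
    {"delta_pos": [0,0,0.018],"delta_rot": [0,0,0]},
    {"delta_pos": [0,0,0.024],"delta_rot": [0,0,0]},
    {"delta_pos": [0,0,0.028],"delta_rot": [0,0,0]},
    {"delta_pos": [0,0,0.03],"delta_rot": [0,0,0]}
  ]
}}

```text
clock: 5.28
eef_pos: [519.2, 69.7, 107.3]
tcp_rot: [2.221, 2.221, 0.0]
wrist_force: [-0.7, -1.2, 1.7]
finger_gap: 0.5
gripper_force: 0.7
```

```bash
python3 - <<'E'
from h import *
a=snap("scene","pics/s1.png");b=snap("top","pics/t1.png")
cv2.imwrite("pics/c2.png",np.hstack([cv2.resize(a[100:300,240:480],None,fx=1.6,fy=1.6),cv2.resize(b[170:370,190:430],None,fx=1.6,fy=1.6)])[:,:,::-1])
E
```

```text
(no output)
```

View pics/c2.png

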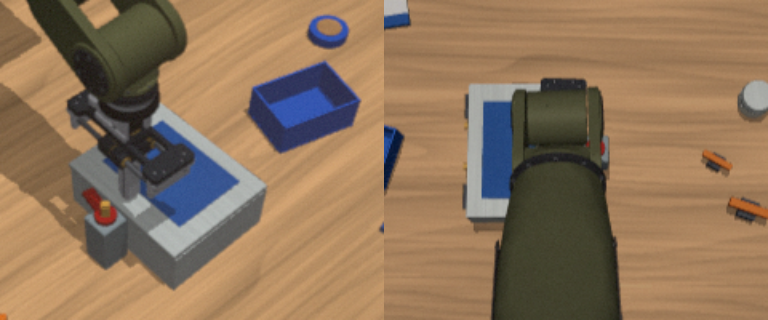

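The lid is almost flat, with the fingertips on it near the free edge. I'll press gently until I feel the stop.

{"fn": "play_rows", "kwargs": {
  "commands": [
    {"delta_pos": [0,0,0.003],"delta_rot": [0,0,0]},
    {"delta_pos": [0,0,0.005],"delta_rot": [0,0,0]},
    {"delta_pos": [0,0,0.005],"delta_rot": [0,0,0]}
  ]
}}

```text
clock: 5.75
eef_pos: [519.2, 69.7, 105.1]
tcp_rot: [2.221, 2.221, 0.001]
wrist_force: [-5.5, -2.3, 11.7]
finger_gap: 0.4
gripper_force: 6.2
```

{"fn": "play_rows", "kwargs": {
  "commands": [
    {"delta_pos": [0,0,0.002],"delta_rot": [0,0,0]},
    {"delta_pos": [0,0,0.002],"delta_rot": [0,0,0]}
  ]
}}

```text
clock: 6.0
eef_pos: [519.3, 69.7, 105.0]
tcp_rot: [2.221, 2.221, 0.001]
wrist_force: [-10.9, -2.0, 25.4]
finger_gap: 0.5
gripper_force: 12.5
```

```bash
python3 - <<'E'
from h import *
s=sense();print(s["wrist_force"],s["eef_pos"])
rows([(519,69.7,230,0),(443,-237,150,-0.25),(443,-237,50,-0.25)])
E
```

```text
[-10.85630975  -2.02420529  25.43513722] [519.30848606  69.69553917 104.95411906]
[-0.0, -0.0003, -0.2084] [0.0007, 0.0, 0.0001]
[-0.5111, -0.1272, -0.0752] [0.0007, -0.0001, 0.1592]
[-0.5111, -0.1273, 0.0915] [0.0007, -0.0001, 0.1592]
```

{"fn": "play_rows", "kwargs": {
  "commands": [
    {"delta_pos": [0,0,-0.1],"delta_rot": [0,0,0]},
    {"delta_pos": [0,0,-0.2],"delta_rot": [0,0,0]},
    {"delta_pos": [-0.2,-0.05,-0.2],"delta_rot": [0,0,0.16]},
    {"delta_pos": [-0.51,-0.127,-0.14],"delta_rot": [0,0,0.16]},
    {"delta_pos": [-0.51,-0.127,-0.14],"delta_rot": [0,0,0.16]},
    {"delta_pos": [-0.51,-0.127,-0.14],"delta_rot": [0,0,0.16]},
    {"delta_pos": [-0.51,-0.127,-0.14],"delta_rot": [0,0,0.16]},
    {"delta_pos": [-0.51,-0.127,-0.14],"delta_rot": [0,0,0.16]},
    {"delta_pos": [-0.51,-0.127,-0.14],"delta_rot": [0,0,0.16]}
  ],
  "gripper": 0.6
}}

```text
clock: 7.12
eef_pos: [442.9, -236.2, 186.9]
tcp_rot: [-2.483, -1.924, -0.0]
wrist_force: [0.1, 1.5, 0.6]
finger_gap: 56.4
gripper_force: 0.0
```

```bash
python3 - <<'E'
from m import *
s=sense();print(s["clock"],s["eef_pos"],psi())
a=snap("scene","pics/s2.png");b=snap("top","pics/t2.png")
for q in keys("scene",a): print(q[0],np.round(q[2],1).tolist())
h=cv2.cvtColor(a,cv2.COLOR_RGB2HSV)
cv2.imwrite("pics/c3.png",np.hstack([cv2.resize(a[260:330,150:230],None,fx=5,fy=5,interpolation=2),cv2.resize(a[195:265,270:350],None,fx=5,fy=5,interpolation=2)])[:,:,::-1])
def bar(c,ang):
    e=np.array([np.cos(ang),np.sin(ang)]);n=np.array([-e[1],e[0]])
    return [[*(np.array(c)+i*35*e+j*7*n),48] for i,j in((1,1),(1,-1),(-1,-1),(-1,1))]
for c in ((441,-237),(446,-237)): print(np.round(proj("scene",bar(c,1.33)),1).tolist())
rows([(443,-237,50,-0.25)])
E
```

```text
7.125 [ 442.91719955 -236.18912318  186.92399402] -0.25214870778734083
202 [[136.6999969482422, 348.0], [173.6999969482422, 319.70001220703125], [178.10000610351562, 325.3999938964844], [141.10000610351562, 353.70001220703125]]
[[276.6, 202.3], [281.5, 204.4], [294.1, 173.1], [289.0, 171.2]]
[[278.1, 203.6], [283.0, 205.7], [295.7, 174.3], [290.5, 172.4]]
[-0.003, 0.0, 0.2288] [0.0002, -0.0001, -0.0001]
```

View pics/c3.png

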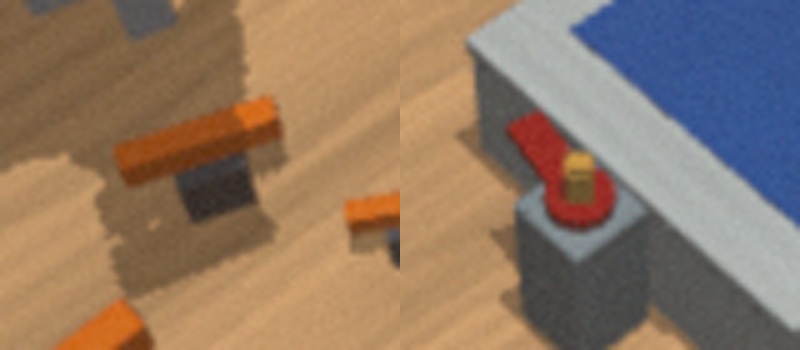

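{"fn": "play_rows", "kwargs": {
  "commands": [
    {"delta_pos": [0,0.003,0.1],"delta_rot": [0,0,0.01]},
    {"delta_pos": [0,0.003,0.17],"delta_rot": [0,0,0.01]},
    {"delta_pos": [0,0.003,0.21],"delta_rot": [0,0,0.01]},
    {"delta_pos": [0,0.003,0.228],"delta_rot": [0,0,0.01]},
    {"delta_pos": [0,0.003,0.228],"delta_rot": [0,0,0.01]}
  ]
}}

```text
clock: 7.85
eef_pos: [445.0, -236.2, 50.4]
tcp_rot: [-2.496, -1.907, 0.0]
wrist_force: [-0.7, 0.2, -0.4]
finger_gap: 56.7
gripper_force: 0.0
```

{"fn": "play_rows", "kwargs": {
  "commands": [
    {"delta_pos": [0,0,0],"delta_rot": [0,0,0]},
    {"delta_pos": [0,0,0],"delta_rot": [0,0,0]},
    {"delta_pos": [0,0,0],"delta_rot": [0,0,0]},
    {"delta_pos": [0,0,0],"delta_rot": [0,0,0]},
    {"delta_pos": [0,0,0],"delta_rot": [0,0,0]},
    {"delta_pos": [0,0,0],"delta_rot": [0,0,0]}
  ],
  "gripper": 0,
  "newtons": 35
}}

```text
clock: 8.6
eef_pos: [444.7, -236.8, 50.3]
tcp_rot: [2.497, 1.906, -0.0]
wrist_force: [-0.4, -0.3, 1.8]
finger_gap: 13.6
gripper_force: 35.0
```

```bash
cat > fit.py <<'E'
from h import *
from scipy.optimize import minimize
def soft(im):
    im=im.astype(float); hsv=cv2.cvtColor(im.astype(np.uint8),cv2.COLOR_RGB2HSV)
    return ((hsv[...,0]>15)&(hsv[...,0]<30)&(hsv[...,1]>115)).astype(float)
def render(n,x,y,phi,r0,c0,S,k=8):
    m=np.zeros((S*k,S*k),np.uint8)
    for h,z0,z1 in((6,99,119),(4.5,119,122)):
        P=[[x+h*np.sqrt(2)*np.cos(phi+np.pi/4+i*np.pi/2),y+h*np.sqrt(2)*np.sin(phi+np.pi/4+i*np.pi/2),z] for z in(z0,z1) for i in range(4)]
        q=(proj(n,P)+.5-[r0,c0])*k
        cv2.fillConvexPoly(m,cv2.convexHull(q[:,::-1].astype(np.int32)),255)
    return cv2.resize(m,(S,S),interpolation=cv2.INTER_AREA)/255.
E
python3 - <<'E'
from fit import *
for n,f,(r0,c0) in(("scene","s2",(220,290)),("top","t2",(250,310))):
    im=cv2.imread(f"pics/{f}.png")[:,:,::-1].copy(); S=28
    m=soft(im)[r0:r0+S,c0:c0+S]
    if n=="scene":
        k,l,st,c=cv2.connectedComponentsWithStats(m.astype(np.uint8)); print(st[:,4],c)
        for r in im[222:238,300:314]: print(" ".join("%3d,%3d,%3d"%tuple(v) for v in r))
    res=[]
    for phi in np.arange(0,np.pi/2,.1):
        best=min((np.sum((render(n,x,y,phi,r0,c0,S)-m)**2),x,y) for x in range(516,533,2) for y in range(15,29,2))
        res.append((round(phi,2),round(best[0],1),*best[1:]))
    print(n,m.sum(),res)
E
```

```text
[737  40   1   1   1   1   3] [[13.52238806 13.67164179]
 [15.35        9.45      ]
 [ 1.         10.        ]
 [ 0.         12.        ]
 [ 1.         14.        ]
 [ 1.         19.        ]
 [ 0.33333333 25.        ]]
150, 46, 38 139, 46, 39 106, 60, 53  88, 82, 80 111,112,112 152,155,152 176,181,177 178,184,178 180,183,181 176,179,173 171,179,177 171,175,171 170,176,172 169,173,169
151, 42, 37 153, 44, 37 145, 51, 45 106, 71, 64  87, 82, 83 107,109,108 144,148,148 173,175,175 177,182,179 179,183,180 175,177,175 173,178,176 171,176,170 167,172,170
155, 47, 40 154, 48, 40 155, 50, 44 148, 74, 65  99, 83, 76  93, 88, 81 114,112,105 145,148,144 167,173,170 178,184,180 181,184,181 176,180,180 174,180,175 170,176,172
154, 49, 42 153, 43, 36 154, 56, 43 151, 82, 57 151,112, 69 144,119, 78 141,115, 78 147,128,100 151,147,137 166,169,168 177,182,178 177,183,179 175,177,175 173,179,176
154, 44, 38 152, 48, 39 154, 66, 45 168,114, 59 198,149, 72 198,149, 70 197,146, 67 194,148, 78 155,127, 89 131,134,131 161,166,164 176,181,179 179,183,181 177,183,180
152, 43, 35 147, 38, 29 163, 80, 49 190,
[... 2289 characters left out ...]
64(1.0), np.float64(23.6), 526, 23), (np.float64(1.1), np.float64(25.5), 526, 23), (np.float64(1.2), np.float64(27.6), 526, 23), (np.float64(1.3), np.float64(29.9), 526, 23), (np.float64(1.4), np.float64(30.5), 524, 23), (np.float64(1.5), np.float64(31.1), 524, 23)]Traceback (most recent call last):
  File "<stdin>", line 10, in <module>
  File "<stdin>", line 10, in <genexpr>
  File "fit.py", line 10, in render
    q=(proj(n,P)+.5-[r0,c0])*k
       ~~~~^^^^^
  File "h.py", line 10, in proj
    c=cal(n); q=(np.atleast_2d(P)-np.array(c["origin"]))@Rm(c); q=q*[1,-1,-1]
  File "h.py", line 5, in cal
    c=vision.get_calibration(n); return c
ValueError: time passes only in moves, steps and waits
```

```bash
python3 - <<'E'
from h import *
rows([(445,-236,200,-0.267),(525,22.5,190,0.92)])
E
```

```text
[0.0015, 0.0002, -0.2495] [0.0, 0.0, -0.0]
[0.4522, 0.0151, -0.2328] [-0.0, 0.0, -0.7557]
```

{"fn": "play_rows", "kwargs": {
  "commands": [
    {"delta_pos": [0,0,-0.06],"delta_rot": [0,0,0]},
    {"delta_pos": [0,0,-0.14],"delta_rot": [0,0,0]},
    {"delta_pos": [0,0,-0.2328],"delta_rot": [0,0,0]},
    {"delta_pos": [0.05,0.001,-0.25],"delta_rot": [0,0,-0.08]},
    {"delta_pos": [0.12,0.003,-0.25],"delta_rot": [0,0,-0.18]},
    {"delta_pos": [0.2,0.005,-0.25],"delta_rot": [0,0,-0.28]},
    {"delta_pos": [0.27,0.008,-0.25],"delta_rot": [0,0,-0.38]},
    {"delta_pos": [0.34,0.01,-0.25],"delta_rot": [0,0,-0.48]},
    {"delta_pos": [0.4,0.012,-0.25],"delta_rot": [0,0,-0.58]},
    {"delta_pos": [0.44,0.014,-0.24],"delta_rot": [0,0,-0.68]},
    {"delta_pos": [0.4522,0.0151,-0.2328],"delta_rot": [0,0,-0.7557]},
    {"delta_pos": [0.4522,0.0151,-0.2328],"delta_rot": [0,0,-0.7557]},
    {"delta_pos": [0.4522,0.0151,-0.2328],"delta_rot": [0,0,-0.7557]}
  ]
}}

```text
clock: 10.22
eef_pos: [524.9, 22.2, 190.0]
tcp_rot: [-1.009, -2.975, 0.0]
wrist_force: [0.0, -0.7, -0.8]
finger_gap: 13.5
gripper_force: 35.0
```

```bash
python3 - <<'E'
from h import *
s=sense();print(s["clock"],s["eef_pos"],psi(),s["wrist_force"],s["finger_gap"])
a=snap("scene","pics/s3.png");b=snap("top","pics/t3.png")
r0,c0=170,260
cv2.imwrite("pics/c4.png",cv2.resize(a[r0:r0+75,c0:c0+90],None,fx=8,fy=8,interpolation=2)[:,:,::-1])
p=np.array(s["eef_pos"]);t=psi();X=np.array([np.sin(t),-np.cos(t),0]);Y=np.array([np.cos(t),np.sin(t),0])
z0=p[2]-50.3-0
def cr(pts): return np.round((proj("scene",pts)-[r0,c0]+.5)*8).tolist()
q=p*[1,1,0]
print("bar top",cr([q+35*i*X+7*j*Y+[0,0,z0+48] for i,j in((1,1),(1,-1),(-1,-1),(-1,1))]))
print("hub bot",cr([q+15*i*X+15*j*Y+[0,0,z0] for i,j in((1,1),(1,-1),(-1,-1),(-1,1))]))
print("spindle base/mid/top",cr([[525,22.5,99],[525,22.5,122]]))
E
```

```text
10.225 [524.91937542  22.16856644 190.01492978] 0.9169432602470439 [ 0.00926045 -0.65818733 -0.81580355] 13.483152898254763
bar top [[404.0, 388.0], [406.0, 333.0], [194.0, 325.0], [192.0, 379.0]]
hub bot [[455.0, 420.0], [460.0, 306.0], [370.0, 303.0], [366.0, 415.0]]
spindle base/mid/top [[504.0, 366.0], [452.0, 364.0]]
```

View pics/c4.png

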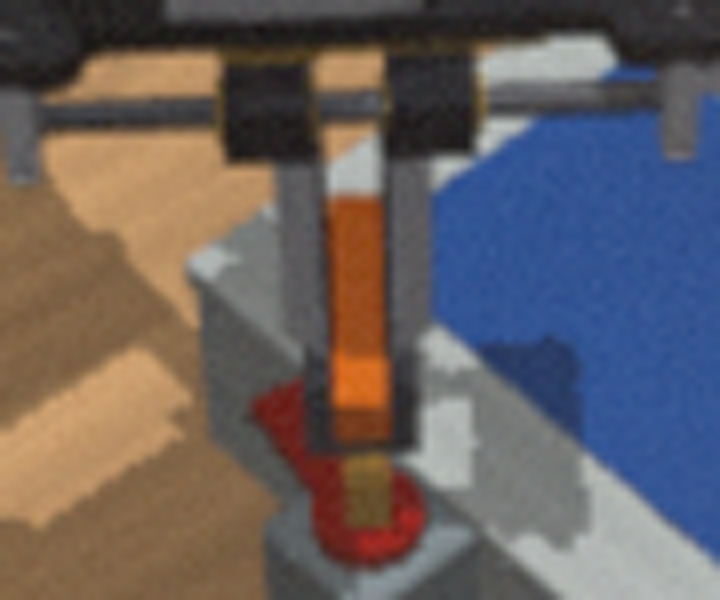

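Key and spindle line up to within about 1 mm: the bar is centred at column 361 and the spindle at column 368, both as predicted. I'll descend with an eye on the force.

{"fn": "play_rows", "kwargs": {
  "commands": [
    {"delta_pos": [0,0,0.022],"delta_rot": [0,0,0]},
    {"delta_pos": [0,0,0.028],"delta_rot": [0,0,0]},
    {"delta_pos": [0,0,0.032],"delta_rot": [0,0,0]},
    {"delta_pos": [0,0,0.035],"delta_rot": [0,0,0]},
    {"delta_pos": [0,0,0.035],"delta_rot": [0,0,0]}
  ]
}}

```text
clock: 10.95
eef_pos: [525.1, 22.5, 169.2]
tcp_rot: [1.004, 2.976, 0.0]
wrist_force: [-1.2, -0.5, 0.2]
finger_gap: 14.0
gripper_force: 35.0
```

{"fn": "play_rows", "kwargs": {
  "commands": [
    {"delta_pos": [0,0,0.003],"delta_rot": [0,0,0]},
    {"delta_pos": [0,0,0.005],"delta_rot": [0,0,0]},
    {"delta_pos": [0,0,0.005],"delta_rot": [0,0,0]}
  ]
}}

```text
clock: 11.32
eef_pos: [525.6, 22.5, 168.1]
tcp_rot: [1.003, 2.974, 0.001]
wrist_force: [-6.2, 0.3, 18.9]
finger_gap: 13.8
gripper_force: 35.0
```

{"fn": "play_rows", "kwargs": {
  "commands": [
    {"delta_pos": [0,0,0],"delta_rot": [0,0,-0.03]},
    {"delta_pos": [0,0,0],"delta_rot": [0,0,-0.06]},
    {"delta_pos": [0,0,0],"delta_rot": [0,0,-0.09]}
  ]
}}

```text
clock: 11.7
eef_pos: [525.4, 22.1, 168.0]
tcp_rot: [0.789, 3.038, -0.001]
wrist_force: [-7.1, -2.8, 18.5]
finger_gap: 13.9
gripper_force: 35.1
```

```bash
python3 -c "
from h import *
s=sense();print(s['eef_pos'],s['wrist_force'],s['moment'],psi())"
```

```text
[525.44058818  22.10709196 167.99083989] [-7.10452423 -2.81024876 18.52978754] [-0.95185443  1.48906158 -0.14616922] 1.0628275315415676
```

{"fn": "play_rows", "kwargs": {
  "commands": [
    {"delta_pos": [0,0,0],"delta_rot": [0,0,0.03]},
    {"delta_pos": [0,0,0],"delta_rot": [0,0,0.07]},
    {"delta_pos": [0,0,0],"delta_rot": [0,0,0.1]},
    {"delta_pos": [0,0,0],"delta_rot": [0,0,0.13]},
    {"delta_pos": [0,0,0],"delta_rot": [0,0,0.16]}
  ]
}}

```text
clock: 12.32
eef_pos: [526.0, 22.9, 168.1]
tcp_rot: [1.167, 2.913, 0.003]
wrist_force: [-2.1, 2.7, 16.5]
finger_gap: 13.4
gripper_force: 35.0
```

```bash
python3 -c "
from h import *
s=sense();print(s['eef_pos'],s['wrist_force'],s['moment'],psi())"
```

```text
[525.96432839  22.86717202 168.08813536] [-2.1265142   2.73003234 16.46737927] [0.46768215 0.42638159 0.01131947] 0.8086020432897845
```

{"fn": "play_rows", "kwargs": {
  "commands": [
    {"delta_pos": [0,0,0],"delta_rot": [0,0,-0.06]},
    {"delta_pos": [0.0018,0,0],"delta_rot": [0,0,-0.06]},
    {"delta_pos": [0.0013,0.0013,0],"delta_rot": [0,0,-0.06]},
    {"delta_pos": [0,0.0018,0],"delta_rot": [0,0,-0.06]},
    {"delta_pos": [-0.0013,0.0013,0],"delta_rot": [0,0,-0.06]},
    {"delta_pos": [-0.0018,0,0],"delta_rot": [0,0,-0.06]},
    {"delta_pos": [-0.0013,-0.0013,0],"delta_rot": [0,0,-0.06]},
    {"delta_pos": [0,-0.0018,0],"delta_rot": [0,0,-0.06]},
    {"delta_pos": [0.0013,-0.0013,0],"delta_rot": [0,0,-0.06]},
    {"delta_pos": [0,0,0],"delta_rot": [0,0,-0.06]}
  ]
}}

```text
clock: 13.58
eef_pos: [525.8, 22.6, 168.1]
tcp_rot: [1.026, 2.966, 0.002]
wrist_force: [-7.0, 0.9, 19.6]
finger_gap: 13.6
gripper_force: 35.0
```

```bash
python3 -c "
from h import *
s=sense();print(s['eef_pos'],s['wrist_force'],s['moment'],psi())"
```

```text
[525.76794729  22.63063878 168.12720183] [-7.0386031   0.90789678 19.56322496] [4.76898232e-04 1.44082875e+00 2.31253921e-02] 0.9044475169673372
```

{"fn": "play_rows", "kwargs": {
  "commands": [
    {"delta_pos": [0,0,-0.0045],"delta_rot": [0,0,0]},
    {"delta_pos": [0.003,0,-0.0045],"delta_rot": [0,0,0]},
    {"delta_pos": [0.006,0,-0.0045],"delta_rot": [0,0,0]},
    {"delta_pos": [0.006,0,-0.0045],"delta_rot": [0,0,0]}
  ]
}}

```text
clock: 14.08
eef_pos: [522.9, 24.2, 168.9]
tcp_rot: [1.027, 2.966, -0.0]
wrist_force: [6.3, -4.4, 0.2]
finger_gap: 13.7
gripper_force: 35.0
```

{"fn": "play_rows", "kwargs": {
  "commands": [
    {"delta_pos": [-0.006,0,0],"delta_rot": [0,0,0]},
    {"delta_pos": [-0.009,0,0],"delta_rot": [0,0,0]},
    {"delta_pos": [-0.012,0,0],"delta_rot": [0,0,0]},
    {"delta_pos": [-0.012,0,0],"delta_rot": [0,0,0]}
  ]
}}

```text
clock: 14.58
eef_pos: [527.1, 20.8, 168.1]
tcp_rot: [-1.027, -2.966, -0.0]
wrist_force: [-4.0, 4.7, 0.8]
finger_gap: 14.0
gripper_force: 35.0
```

{"fn": "play_rows", "kwargs": {
  "commands": [
    {"delta_pos": [0.006,0,0],"delta_rot": [0,0,0]},
    {"delta_pos": [0.006,0.003,0],"delta_rot": [0,0,0]},
    {"delta_pos": [0.006,0.006,0],"delta_rot": [0,0,0]},
    {"delta_pos": [0.006,0.006,0],"delta_rot": [0,0,0]}
  ]
}}

```text
clock: 15.08
eef_pos: [526.6, 24.5, 168.3]
tcp_rot: [-1.027, -2.967, 0.004]
wrist_force: [-5.5, -7.6, -0.6]
finger_gap: 13.6
gripper_force: 35.1
```

{"fn": "play_rows", "kwargs": {
  "commands": [
    {"delta_pos": [0,-0.006,0],"delta_rot": [0,0,0]},
    {"delta_pos": [0,-0.009,0],"delta_rot": [0,0,0]},
    {"delta_pos": [0,-0.012,0],"delta_rot": [0,0,0]},
    {"delta_pos": [0,-0.012,0],"delta_rot": [0,0,0]}
  ]
}}

```text
clock: 15.58
eef_pos: [523.4, 20.3, 169.0]
tcp_rot: [1.027, 2.967, 0.003]
wrist_force: [4.3, 4.5, -0.9]
finger_gap: 13.8
gripper_force: 35.0
```

{"fn": "play_rows", "kwargs": {
  "commands": [
    {"delta_pos": [0,0.006,0],"delta_rot": [0,0,0]},
    {"delta_pos": [0,0.006,0.0032],"delta_rot": [0,0,0]},
    {"delta_pos": [0,0.006,0.0032],"delta_rot": [0,0,-0.03]},
    {"delta_pos": [0,0.006,0.0032],"delta_rot": [0,0,-0.06]},
    {"delta_pos": [0,0.006,0.0032],"delta_rot": [0,0,-0.09]},
    {"delta_pos": [0,0.006,0.0032],"delta_rot": [0,0,-0.12]},
    {"delta_pos": [0,0.006,0.0032],"delta_rot": [0,0,-0.15]},
    {"delta_pos": [0,0.006,0.0032],"delta_rot": [0,0,-0.18]},
    {"delta_pos": [0,0.006,0.0032],"delta_rot": [0,0,-0.21]},
    {"delta_pos": [0,0.006,0.0032],"delta_rot": [0,0,-0.24]}
  ]
}}

```text
clock: 16.82
eef_pos: [525.0, 21.9, 166.5]
tcp_rot: [0.451, 3.109, -0.002]
wrist_force: [2.2, -4.0, -1.8]
finger_gap: 13.3
gripper_force: 35.0
```

```bash
python3 -c "
from h import *
s=sense();print(s['eef_pos'],s['wrist_force'],s['moment'],psi())"
```

```text
[525.04226473  21.89150515 166.46171922] [ 2.19704513 -4.04255979 -1.75259042] [-1.02146068 -0.39022645 -0.05979239] 1.28261360898625
```

Vertical force is zero and z is down to 166.5, so the key has dropped over the square. I'll push it down.

{"fn": "play_rows", "kwargs": {
  "commands": [
    {"delta_pos": [0,0,0.005],"delta_rot": [0,0,0.01]},
    {"delta_pos": [0,0,0.01],"delta_rot": [0,0,0.01]},
    {"delta_pos": [0,0,0.014],"delta_rot": [0,0,0.01]},
    {"delta_pos": [0,0,0.017],"delta_rot": [0,0,0.01]},
    {"delta_pos": [0,0,0.017],"delta_rot": [0,0,0.01]}
  ]
}}

```text
clock: 17.45
eef_pos: [525.4, 21.9, 157.0]
tcp_rot: [0.481, 3.103, -0.001]
wrist_force: [1.2, -5.7, 4.8]
finger_gap: 13.7
gripper_force: 35.0
```

{"fn": "play_rows", "kwargs": {
  "commands": [
    {"delta_pos": [0,0,0.003],"delta_rot": [0,0,0]},
    {"delta_pos": [0,0,0.006],"delta_rot": [0,0,0]},
    {"delta_pos": [0,0,0.0085],"delta_rot": [0,0,0]},
    {"delta_pos": [0,0,0.0085],"delta_rot": [0,0,0]}
  ]
}}

```text
clock: 17.95
eef_pos: [525.5, 21.9, 152.1]
tcp_rot: [0.481, 3.103, -0.002]
wrist_force: [0.7, -5.9, 8.4]
finger_gap: 13.7
gripper_force: 35.0
```

```bash
python3 -c "
from h import *
s=sense();print(s['eef_pos'],s['wrist_force'],s['moment'],psi(),s['joint_positions'])"
```

```text
[525.48358558  21.85899406 152.09728363] [ 0.74838634 -5.92581409  8.38686216] [-1.396093   -0.01984721 -0.13279094] 1.2634280033305056 [-2.74888665e-02  3.15674852e-01  1.67228948e+00 -1.32122360e-03
  1.15190528e+00 -1.29038119e+00]
```

{"fn": "play_rows", "kwargs": {
  "commands": [
    {"delta_pos": [0,0,0.0025],"delta_rot": [0,0,0]},
    {"delta_pos": [0,0,0.0025],"delta_rot": [0,0,0]}
  ]
}}

```text
clock: 18.2
eef_pos: [525.7, 21.9, 151.8]
tcp_rot: [0.48, 3.102, -0.001]
wrist_force: [-4.9, -5.9, 20.1]
finger_gap: 14.0
gripper_force: 35.1
```

{"fn": "play_rows", "kwargs": {
  "commands": [
    {"delta_pos": [-0.0004,-0.001,-0.003],"delta_rot": [0,0,0.03]},
    {"delta_pos": [-0.0004,-0.001,-0.003],"delta_rot": [0,0,0.1]},
    {"delta_pos": [-0.0004,-0.001,-0.003],"delta_rot": [0,0,0.17]},
    {"delta_pos": [-0.0004,-0.001,-0.003],"delta_rot": [0,0,0.24]},
    {"delta_pos": [-0.0004,-0.001,-0.003],"delta_rot": [0,0,0.31]},
    {"delta_pos": [-0.0004,-0.001,-0.003],"delta_rot": [0,0,0.38]},
    {"delta_pos": [-0.0004,-0.001,-0.003],"delta_rot": [0,0,0.45]},
    {"delta_pos": [-0.0004,-0.001,-0.003],"delta_rot": [0,0,0.52]},
    {"delta_pos": [-0.0004,-0.001,-0.003],"delta_rot": [0,0,0.59]},
    {"delta_pos": [-0.0004,-0.001,-0.003],"delta_rot": [0,0,0.66]},
    {"delta_pos": [-0.0004,-0.001,-0.003],"delta_rot": [0,0,0.73]},
    {"delta_pos": [-0.0004,-0.001,-0.003],"delta_rot": [0,0,0.8]},
    {"delta_pos": [-0.0004,-0.001,-0.003],"delta_rot": [0,0,0.8]}
  ]
}}

```text
clock: 19.82
eef_pos: [526.8, 22.6, 152.3]
tcp_rot: [2.213, 2.226, 0.007]
wrist_force: [13.4, 3.6, -0.8]
finger_gap: 13.9
gripper_force: 35.1
```

```bash
python3 - <<'E'
from h import *
s=sense();print(s['eef_pos'],s['wrist_force'],s['moment'],psi())
a=snap("scene","pics/s4.png")
cv2.imwrite("pics/c5.png",cv2.resize(a[180:260,260:370],None,fx=5,fy=5,interpolation=2)[:,:,::-1])
E
```

```text
[526.84219577  22.57498618 152.30846026] [13.37996697  3.6238929  -0.81429619] [ 0.75029673 -2.5176697   0.16982494] 0.005715629798684434
```

View pics/c5.png

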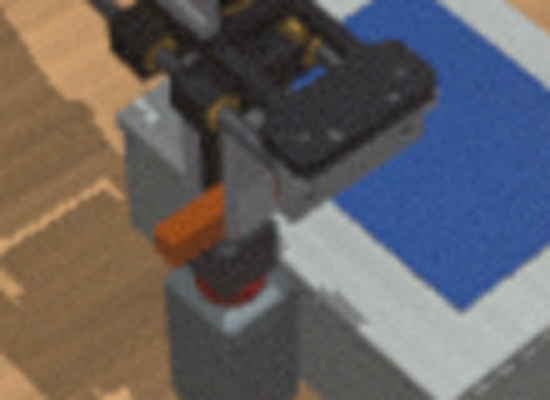

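{"fn": "play_rows", "kwargs": {
  "commands": [
    {"delta_pos": [0.0005,0.0025,0],"delta_rot": [0,0,0.05]},
    {"delta_pos": [0.0005,0.0025,0],"delta_rot": [0,0,0.12]},
    {"delta_pos": [0.0005,0.0025,0],"delta_rot": [0,0,0.19]},
    {"delta_pos": [0.0005,0.0025,0],"delta_rot": [0,0,0.26]},
    {"delta_pos": [0.0005,0.0025,0],"delta_rot": [0,0,0.33]},
    {"delta_pos": [0.0005,0.0025,0],"delta_rot": [0,0,0.4]},
    {"delta_pos": [0.0005,0.0025,0],"delta_rot": [0,0,0.4]}
  ]
}}

```text
clock: 20.75
eef_pos: [528.2, 22.4, 152.3]
tcp_rot: [2.793, 1.433, 0.007]
wrist_force: [10.8, 1.5, -0.7]
finger_gap: 13.9
gripper_force: 35.1
```

```bash
python3 -c "
from h import *
s=sense();print(s['eef_pos'],s['wrist_force'],s['moment'],psi())"
```

```text
[528.20546959  22.42761426 152.29795812] [10.81947309  1.46641581 -0.73701054] [ 0.02498589 -2.40171421  0.17817652] -0.622698513779427
```

{"fn": "play_rows", "kwargs": {
  "commands": [
    {"delta_pos": [0,0,0],"delta_rot": [0,0,0]},
    {"delta_pos": [0,0,0],"delta_rot": [0,0,0]},
    {"delta_pos": [0,0,0],"delta_rot": [0,0,0]},
    {"delta_pos": [0,0,0],"delta_rot": [0,0,0]}
  ],
  "gripper": 0.5
}}

```text
clock: 21.25
eef_pos: [526.4, 22.2, 151.6]
tcp_rot: [-2.793, -1.438, 0.0]
wrist_force: [1.2, 0.4, 0.1]
finger_gap: 46.4
gripper_force: 0.0
```

```bash
python3 - <<'E'
from h import *
s=sense();print(s['eef_pos'],s['wrist_force'],s['moment'],psi(),s['finger_gap'])
a=snap("scene","pics/s5.png")
cv2.imwrite("pics/c6.png",cv2.resize(a[180:260,260:370],None,fx=6,fy=6,interpolation=2)[:,:,::-1])
r=(proj("scene",[[525,22.4,150],[525,22.4,102]])+.5-[180,260])*6;print(r)
E
```

```text
[526.44538522  22.24602088 151.61453883] [1.16294979 0.44167733 0.06518442] [-0.11442173  0.06610428 -0.00930437] -0.6195969650355138 46.42692542693665
[[231.11339026 270.58527567]
 [312.8682445  273.90939562]]
```

View pics/c6.png

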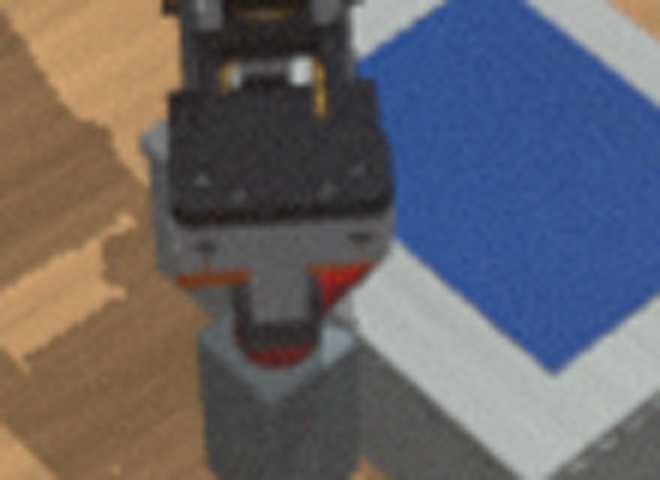

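The red tongue now points over the lid, at crop (345,285), and the key is down on the spindle. I'll regrasp it centred and turn on to feel the stop.

{"fn": "play_rows", "kwargs": {
  "commands": [
    {"delta_pos": [-0.0009,-0.0018,-0.001],"delta_rot": [0,0,0]},
    {"delta_pos": [-0.0009,-0.0018,-0.001],"delta_rot": [0,0,0]},
    {"delta_pos": [-0.0009,-0.0018,-0.001],"delta_rot": [0,0,0]},
    {"delta_pos": [-0.0009,-0.0018,-0.001],"delta_rot": [0,0,0]},
    {"delta_pos": [-0.0009,-0.0018,-0.001],"delta_rot": [0,0,0]}
  ],
  "gripper": 0
}}

```text
clock: 21.92
eef_pos: [526.2, 21.8, 152.7]
tcp_rot: [2.791, 1.438, 0.003]
wrist_force: [5.5, -3.4, -1.3]
finger_gap: 13.7
gripper_force: 34.2
```

```bash
python3 -c "
from h import *
s=sense();print(s['eef_pos'],s['wrist_force'],s['moment'],psi(),s['finger_gap'])"
```

```text
[526.1860858   21.80202159 152.68638395] [ 5.50529844 -3.44694204 -1.33800928] [-0.99523372 -1.05909948  0.08139396] -0.6194455710518649 13.701723278996656
```

{"fn": "play_rows", "kwargs": {
  "commands": [
    {"delta_pos": [0,0,0],"delta_rot": [0,0,0.03]},
    {"delta_pos": [0,0,0],"delta_rot": [0,0,0.06]},
    {"delta_pos": [0,0,0],"delta_rot": [0,0,0.09]},
    {"delta_pos": [0,0,0],"delta_rot": [0,0,0.09]}
  ]
}}

```text
clock: 22.42
eef_pos: [526.3, 21.9, 152.7]
tcp_rot: [2.886, 1.236, 0.003]
wrist_force: [6.5, -3.4, -1.0]
finger_gap: 14.5
gripper_force: 34.3
```

```bash
python3 -c "
from h import *
s=sense();print(s['eef_pos'],s['wrist_force'],s['moment'],psi(),s['finger_gap'])"
```

```text
[526.29993231  21.89968915 152.72175028] [ 6.5168537  -3.43211407 -0.97961351] [-0.86919488 -1.15382884  0.16670597] -0.7612948888466884 14.472683319747237
```

{"fn": "play_rows", "kwargs": {
  "commands": [
    {"delta_pos": [0,0.0012,0],"delta_rot": [0,0,0.04]},
    {"delta_pos": [0,0.0012,0],"delta_rot": [0,0,0.08]},
    {"delta_pos": [0,0.0012,0],"delta_rot": [0,0,0.12]},
    {"delta_pos": [0,0.0012,0],"delta_rot": [0,0,0.12]}
  ]
}}

```text
clock: 22.92
eef_pos: [526.8, 21.8, 152.7]
tcp_rot: [2.99, 0.96, 0.004]
wrist_force: [6.3, -1.2, -0.5]
finger_gap: 14.4
gripper_force: 35.2
```

```bash
python3 -c "
from h import *
s=sense();print(s['eef_pos'],s['wrist_force'],s['moment'],psi(),s['finger_gap'])"
```

```text
[526.7580509   21.8292344  152.72136486] [ 6.28086404 -1.16606777 -0.54108698] [-0.13401494 -1.01755865  0.45645497] -0.9495390843224462 14.357752455249258
```

{"fn": "play_rows", "kwargs": {
  "commands": [
    {"delta_pos": [0,0,0],"delta_rot": [0,0,0.04]},
    {"delta_pos": [0,0,0],"delta_rot": [0,0,0.07]},
    {"delta_pos": [0,0,0],"delta_rot": [0,0,0.07]}
  ]
}}

```text
clock: 23.3
eef_pos: [526.7, 21.7, 152.8]
tcp_rot: [3.038, 0.795, 0.004]
wrist_force: [5.6, -1.5, 0.2]
finger_gap: 14.4
gripper_force: 35.6
```

```bash
python3 -c "
from h import *
s=sense();print(s['eef_pos'],s['wrist_force'],s['moment'],psi(),s['finger_gap'])"
```

```text
[526.73190491  21.72881232 152.75607667] [ 5.60633937 -1.54832881  0.21601077] [-0.31341931 -0.92689271  0.56384382] -1.0591788257518577 14.350220923414511
```

{"fn": "play_rows", "kwargs": {
  "commands": [
    {"delta_pos": [0,0,0],"delta_rot": [0,0,0.0]},
    {"delta_pos": [0,0,0],"delta_rot": [0,0,0]},
    {"delta_pos": [0,0,0],"delta_rot": [0,0,0]},
    {"delta_pos": [0,0,-0.05],"delta_rot": [0,0,0]},
    {"delta_pos": [0,0,-0.1],"delta_rot": [0,0,0]},
    {"delta_pos": [0,0,-0.2],"delta_rot": [0,0,0]},
    {"delta_pos": [-0.15,-0.2,-0.3],"delta_rot": [0,0,0]},
    {"delta_pos": [-0.15,-0.2,-0.3],"delta_rot": [0,0,0]},
    {"delta_pos": [-0.15,-0.2,-0.3],"delta_rot": [0,0,0]},
    {"delta_pos": [-0.15,-0.2,-0.3],"delta_rot": [0,0,0]}
  ],
  "gripper": 0.5
}}

```text
clock: 24.55
eef_pos: [387.6, 83.1, 333.7]
tcp_rot: [3.038, 0.797, 0.005]
wrist_force: [0.2, -0.6, -0.2]
finger_gap: 46.8
gripper_force: 0.0
```

```bash
python3 - <<'E'
from h import *
s=sense();print(s['eef_pos'],psi(),s['finger_gap'])
a=snap("scene","pics/s6.png");b=snap("top","pics/t6.png")
r0,c0,k=195,270,6
A=cv2.resize(a[r0:r0+70,c0:c0+65],None,fx=k,fy=k,interpolation=2);B=cv2.resize(b[230:300,285:350],None,fx=k,fy=k,interpolation=2)
cv2.imwrite("pics/c7.png",np.hstack([A,B])[:,:,::-1])
for d in(0,.15,.3):
    v=np.array([-np.sin(d),np.cos(d),0]);n=np.array([v[1],-v[0],0])
    print(d,[np.round((proj("scene",[[525,22.4,99]+v*50+n*j])[0]+.5-[r0,c0])*k)[::-1].tolist() for j in(9,-9)])
print("bar top mid",np.round((proj("scene",[[525,22.4,150]])[0]+.5-[r0,c0])*k)[::-1])
E
```

```text
[387.62910236  83.13136869 333.73307012] -1.0576352712786836 46.816572159641055
0 [[334.0, 172.0], [303.0, 143.0]]
0.15 [[323.0, 159.0], [286.0, 134.0]]
0.3 [[309.0, 147.0], [268.0, 127.0]]
bar top mid [211. 141.]
```

View pics/c7.png

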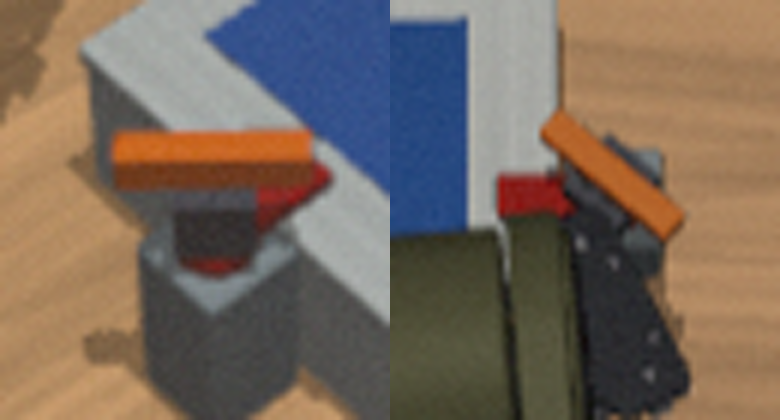

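The tongue lies square over the lid, with its near corner at crop (331,178) against (334,172) predicted for the stop, and the key is seated. The bar twisted in the pads, though, so I'll regrip it harder, aligned, to confirm the stop.

```bash
python3 - <<'E'
from h import *
rows([(525.5,22,230,-0.64),(525.5,22,152.5,-0.64)])
E
```

```text
[0.1493, 0.1993, 0.1703] [0.0001, -0.0, -0.2667]
[0.1493, 0.1993, 0.2995] [0.0001, -0.0, -0.2667]
```

{"fn": "play_rows", "kwargs": {
  "commands": [
    {"delta_pos": [0.15,0.2,0.1],"delta_rot": [0,0,-0.267]},
    {"delta_pos": [0.1493,0.1993,0.17],"delta_rot": [0,0,-0.267]},
    {"delta_pos": [0.1493,0.1993,0.17],"delta_rot": [0,0,-0.267]},
    {"delta_pos": [0.1493,0.1993,0.17],"delta_rot": [0,0,-0.267]},
    {"delta_pos": [0.1493,0.1993,0.22],"delta_rot": [0,0,-0.267]},
    {"delta_pos": [0.1493,0.1993,0.27],"delta_rot": [0,0,-0.267]},
    {"delta_pos": [0.1493,0.1993,0.3],"delta_rot": [0,0,-0.267]},
    {"delta_pos": [0.1493,0.1993,0.3],"delta_rot": [0,0,-0.267]}
  ]
}}

```text
clock: 25.65
eef_pos: [524.8, 22.0, 151.9]
tcp_rot: [-2.807, -1.409, 0.002]
wrist_force: [0.0, 1.0, 0.1]
finger_gap: 47.1
gripper_force: 0.0
```

{"fn": "play_rows", "kwargs": {
  "commands": [
    {"delta_pos": [0,0,0],"delta_rot": [0,0,0]},
    {"delta_pos": [0,0,0],"delta_rot": [0,0,0]},
    {"delta_pos": [0,0,0],"delta_rot": [0,0,0]},
    {"delta_pos": [0,0,0],"delta_rot": [0,0,0]},
    {"delta_pos": [0,0,0],"delta_rot": [0,0,0]},
    {"delta_pos": [0,0,0],"delta_rot": [0,0,0.04]},
    {"delta_pos": [0,0,0],"delta_rot": [0,0,0.08]},
    {"delta_pos": [0,0,0],"delta_rot": [0,0,0.08]}
  ],
  "gripper": 0,
  "newtons": 60
}}

```text
clock: 26.65
eef_pos: [526.1, 21.8, 152.8]
tcp_rot: [2.89, 1.229, 0.003]
wrist_force: [5.4, -2.6, 1.2]
finger_gap: 13.4
gripper_force: 59.3
```

```bash
python3 -c "
from h import *
s=sense();print(s['eef_pos'],s['wrist_force'],s['moment'],psi(),s['finger_gap'])"
```

```text
[526.07871655  21.7825216  152.80231482] [ 5.43471621 -2.55617337  1.2281053 ] [-0.72339073 -1.17005419  0.18164119] -0.7662687514944374 13.394282639870678
```

{"fn": "play_rows", "kwargs": {
  "commands": [
    {"delta_pos": [0,0,0],"delta_rot": [0,0,0.04]},
    {"delta_pos": [0,0,0],"delta_rot": [0,0,0.08]},
    {"delta_pos": [0,0,0],"delta_rot": [0,0,0.08]}
  ]
}}

```text
clock: 27.02
eef_pos: [526.2, 21.9, 152.8]
tcp_rot: [2.961, 1.046, 0.004]
wrist_force: [7.2, -2.9, 0.2]
finger_gap: 13.3
gripper_force: 59.7
```

```bash
python3 -c "
from h import *
s=sense();print(s['eef_pos'],s['wrist_force'],s['moment'],psi(),s['finger_gap'])"
```

```text
[526.15665335  21.88430917 152.80607921] [ 7.16836055 -2.8861392   0.23596434] [-0.53186675 -1.33372322  0.49381243] -0.8915258394124228 13.30852605886706
```

{"fn": "play_rows", "kwargs": {
  "commands": [
    {"delta_pos": [0,0.001,0],"delta_rot": [0,0,0.05]},
    {"delta_pos": [0,0.001,0],"delta_rot": [0,0,0.1]},
    {"delta_pos": [0,0.001,0],"delta_rot": [0,0,0.1]}
  ]
}}

```text
clock: 27.4
eef_pos: [526.5, 21.9, 152.8]
tcp_rot: [3.034, 0.812, 0.004]
wrist_force: [6.3, 1.3, 1.5]
finger_gap: 13.6
gripper_force: 61.3
```

```bash
python3 -c "
from h import *
s=sense();print(s['eef_pos'],s['wrist_force'],s['moment'],psi(),s['finger_gap'])"
```

```text
[526.50233647  21.85174017 152.81460082] [6.28085198 1.32142958 1.5451952 ] [ 0.22042138 -1.22342612  0.89068261] -1.0481351847339115 13.610774303946572
```

Torque is at 0.89 N m with no further turn, so the tongue is hard on its stop. I'll release and back away.

{"fn": "play_rows", "kwargs": {
  "commands": [
    {"delta_pos": [0,0,0],"delta_rot": [0,0,-0.1]},
    {"delta_pos": [0,0,0],"delta_rot": [0,0,-0.1]},
    {"delta_pos": [0,0,0],"delta_rot": [0,0,-0.1]},
    {"delta_pos": [0,0,-0.04],"delta_rot": [0,0,-0.1]},
    {"delta_pos": [0,0,-0.1],"delta_rot": [0,0,-0.1]},
    {"delta_pos": [0,0,-0.2],"delta_rot": [0,0,-0.1]},
    {"delta_pos": [-0.2,-0.2,-0.3],"delta_rot": [0,0,0]},
    {"delta_pos": [-0.2,-0.2,-0.3],"delta_rot": [0,0,0]},
    {"delta_pos": [-0.2,-0.2,-0.3],"delta_rot": [0,0,0]},
    {"delta_pos": [-0.2,-0.2,-0.3],"delta_rot": [0,0,0]},
    {"delta_pos": [-0.2,-0.2,-0.3],"delta_rot": [0,0,0]}
  ],
  "gripper": 0.5
}}

```text
clock: 28.78
eef_pos: [362.1, 65.6, 332.1]
tcp_rot: [-3.035, -0.81, 0.0]
wrist_force: [-0.1, 0.5, 0.3]
finger_gap: 47.2
gripper_force: 0.0
```

```bash
python3 - <<'E'
from h import *
s=sense();print(s['eef_pos'],s['finger_gap'],s['clock'],s['wrist_force'])
a=snap("scene","pics/s7.png")
r0,c0,k=195,270,6
A=cv2.resize(a[r0:r0+70,c0:c0+65],None,fx=k,fy=k,interpolation=2);B=cv2.resize(a,(560,420))
cv2.imwrite("pics/c8.png",np.hstack([A,B])[:,::,::-1][:, :800])
E
```

```text
[362.10567172  65.63944072 332.1104695 ] 47.2109653458162 28.775 [-0.08358754  0.49144529  0.34432115]
```

View pics/c8.png

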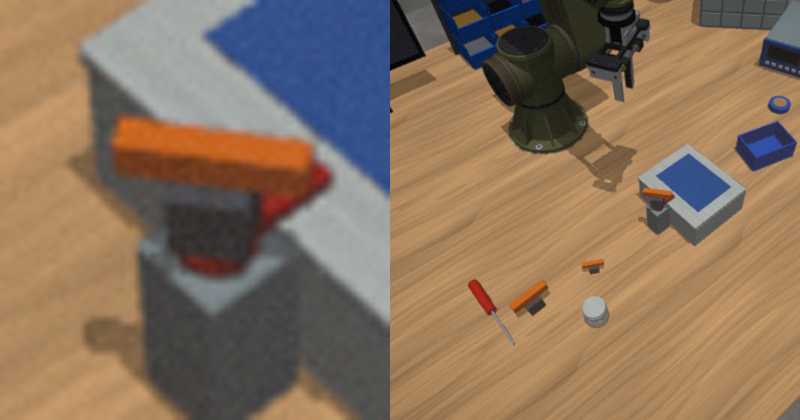

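The final picture shows the lid shut and the tongue over it in the same place as before the hard turn, with its near corner at crop (330,178). The key is seated with the bar centred at crop (213,143), against (211,141) predicted for fully down. The tin, screwdriver and bin have not moved.

```bash
python3 -c "
from h import *
print(ticket.hand_in())"
```

```text
the job is handed in; nothing more can be done
None
```

The job is handed in at about 29 s of the 72 s: the lid is shut, the middle-sized key stands fully down on the spindle, the latch tongue is turned to its stop, and the tin, screwdriver and bin were not touched.

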